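# Sort the loose fittings into the sample trays

### The job

Sort the loose fittings on the bench into the three sorting trays: each goes into the tray that carries a sample of its kind on its ledge (pegs with the peg, hinges with the hinge, the knob with the knob). Lay the pegs and hinges flat on the tray floor, none on top of another, and stand the knob upright on its foot. Leave the inlaid box and the glue tin where they stand.

Things in the scene. Friction and masses are not known exactly. Their poses are not given: they have to be found in the camera images.
- peg_long: The longer of the two loose pegs: dark wooden lute tuning peg lying flat. Flat round head 25 mm wide, 10 thick at its -x end, tapered shank along +x, 10 to 8 thick; 82 mm long, x = -39.5 to +42.5. Origin on the shank's axis near the head, at mid thickness (5 mm above its support), z up; pinch here: the shank is 9.5 across y for 9 mm either way along x. 16 g.
- peg_short: The shorter of the two loose pegs: dark wooden lute tuning peg lying flat. Flat round head 25 mm wide, 10 thick at its -x end, tapered shank along +x, 10 to 8 thick; 66 mm long, x = -39.5 to +26.5. Origin on the shank's axis near the head, at mid thickness (5 mm above its support), z up; pinch here: the shank is 9.5 across y for 9 mm either way along x. 14 g.
- hinge_long: The longer of the two loose hinges: brass butt hinge folded shut (it does not open), lying flat. A rectangle 64 mm along x, 26 across y, 8 thick, round barrel along its +y edge, screw holes in the leaf. Origin at its centre, at mid thickness (4 mm above its support), z up. About 100 g.
- hinge_short: The shorter of the two loose hinges: brass butt hinge folded shut (it does not open), lying flat. A rectangle 48 mm along x, 26 across y, 8 thick, round barrel along its +y edge, screw holes in the leaf. Origin at its centre, at mid thickness (4 mm above its support), z up. About 75 g.
- knob: Loose brass drawer knob standing on its foot: foot 22 mm in diameter, neck 12, mushroom cap 30 in diameter from 18 to 25 above the foot; 32 high. Round: yaw does not matter. Origin at the centre of its underside, z up. About 60 g.
- tray_peg: Peg tray: wooden tray fixed to the bench. Well 110 mm along x, 150 along y, walls 6 thick, floor 5 and rim 22 above the bench. Origin under the well's middle at bench height; x points away from the robot (within 0.25 rad). Solid ledge at rim height along the far wall, x = 55 to 103; a tuning peg fixed on its middle as a sample (not to be taken) rises to 33 above the bench.
- tray_hinge: Hinge tray: wooden tray fixed to the bench. Well 110 mm along x, 150 along y, walls 6 thick, floor 5 and rim 22 above the bench. Origin under the well's middle at bench height; x points away from the robot (within 0.25 rad). Solid ledge at rim height along the far wall, x = 55 to 103; a folded hinge fixed on its middle as a sample (not to be taken) rises to 31 above the bench.
- tray_knob: Knob tray: wooden tray fixed to the bench. Well 110 mm along x, 150 along y, walls 6 thick, floor 5 and rim 22 above the bench. Origin under the well's middle at bench height; x points away from the robot (within 0.25 rad). Solid ledge at rim height along the far wall, x = 55 to 103; a brass knob fixed on its middle as a sample (not to be taken) rises to 54 above the bench.
- inlaid_box: Bystander: closed dark wooden box with an inlaid lid, 154 by 114 mm, 57 high, loose on the bench. Origin at the centre of its underside.
- glue_tin: Bystander: closed white round tin, 83 mm in diameter, 79 high, loose on the bench. Origin at the centre of its underside.
Not all that is in view belongs to the job. Leave any blue or pink look-alike of the hinge_short alone.

How it is judged:
By the outcome, as a careful person would: the job done as asked, in the order asked, and still so for the second after the job is handed in, with the robot touching nothing.
It also fails if it takes over 109 s, if anything falls off the work surface, if the arm or the gripper's body presses on something with over 40 N, if the wrist force passes 120 N, or if a joint passes its speed limit or range.

### The arm

A 6-joint arm with a two-finger parallel gripper is mounted at the origin on the work surface. World frame = base frame: x ahead of the robot, y to its left, z up, the work surface at z = 0. Lengths are in mm, angles in rad, forces in N, time in s.
With the tool pointing down it reaches from about 275 to 825 mm from the base axis. Payload 5.2 kg.
Tool frame: the origin (TCP) lies at the very end of the fingers, on their centre line; the grasp point (between the pads) lies 19 mm behind it; z points along the fingers, y is the line along which they close (so a half turn about z gives the same grasp; the last joint's range is limited). The gripper opens to 93 mm and grips with 3 to 60 N. Pads are 15 mm wide; open, the fingers measure 128 mm over their backs; the gripper's body (75 mm by 188 mm) begins 65 mm behind the grasp point.
Start: joints at [-1.329, 0.259, 1.535, -0, 1.348, -0.203], TCP at [236.673, -496.478, 218.653] pointing down, gripper open.
Joint ranges: [-3.14, 3.14], [-0.91, 2.08], [0.19, 2.58], [-1.22, 4.36], [0.22, 2.71], [-3.12, 3.12]. Speed limits (rad/s): [2.57, 2.57, 3.14, 3.14, 3.14, 3.14].

### API

Orientations are given as [roll, pitch, yaw] about the fixed x, y, z axes, in that order (R = Rz(yaw) Ry(pitch) Rx(roll)).
In Python, from bench import robot gives the robot as it stands. The module is installed in compiled form; this text tells all that it offers. Calls block until the motion is done:
- robot.move_ptp(position, orientation): joint-space move of the TCP to a pose.
- robot.move_linear(position, ori=None, speed=150, f_stop=None): straight line of the TCP; ori=None keeps the orientation; speed is the mean speed in mm/s. With f_stop (N) it stops when the force on the tool has changed by that much, and returns True; else False.
- robot.move_j(angles): joint-space move.
- robot.move_gripper(opening): opening from 0.0 (shut) to 1.0 (fully open); the grip force is fixed at half the most; returns when the fingers have stopped.
- robot.sleep(seconds).
- robot.inverse_kinematics(position, orientation): joint angles nearest the present ones, or None.
- robot.get_image(name): name is "side" or "top" or "wrist"; returns a dict with "img" (480x640x3 uint8, blue, green, red), "fovy" (degrees; the focal length in pixels is half the picture's height over the tangent of half this angle, whatever the lens; pixels are square), "cx", "cy" (the principal point, pixels), "eye" and "orientation" of the camera in the world. Camera axes: x right, y down, z forward; pixel columns grow to the right and rows downward; lengths in mm; the calibration is good to about 2 mm. A picture is of the moment at which its call begins. There is no depth.
A pose or a line that the arm cannot do raises robot.MotionError and nothing moves.
- robot.hand_in(): hands the job in; it is judged then, once.
Readings, each from a call of its own:
- robot.current_t(): time.
- robot.current_qpos(): joint angles.
- robot.current_joint_vel(): joint speeds.
- robot.current_joint_efforts(): joint torques, N m.
- robot.current_tcp_pos(): TCP position.
- robot.current_eef_rot(): TCP orientation.
- robot.current_contact_force(): force on the tool from outside, world axes, zero at the start.
- robot.current_ft_torque(): the same for the moment, N m.
- robot.current_gripper_width(): opening from 0.0 (shut) to 1.0 (fully open).
- robot.current_finger_force(): force on a finger pad.
Only numpy, scipy, OpenCV 4.12 (cv2) and the standard library are available. Lean on these libraries where they do the work, as an engineer would, in place of code of your own. Each camera call takes 0.05 s, during which the arm holds its last target. There are 200 camera calls.

## Working session

There is one attempt and no reset: what is moved stays moved. The work goes in short steps, each a Python script; the robot and the scene stay as the last script left them, time stands still between calls to the robot, and variables do not carry over. Pictures are saved under pics/ and viewed, at most 14 in all, crops included, and the job is handed in when it is done.

```bash
mkdir -p pics
python3 - <<'E'
from bench import robot
import cv2
for n in ("top","side"):
    d=robot.get_image(n); cv2.imwrite(f"pics/{n}0.png",d["img"])
    print(n,{k:v for k,v in d.items() if k!="img"})
print(robot.current_t(),robot.current_eef_rot())
E
```

```text
top {'fovy': 56.92149069652059, 'cx': 310.96001972258676, 'cy': 242.93788955216974, 'eye': array([396.54194126,   7.38552244, 916.02571266]), 'orientation': array([-3.02110426,  0.01223773, -1.55839036])}
side {'fovy': 50.36737313992433, 'cx': 312.27825129987724, 'cy': 241.3199502320916, 'eye': array([ 397.02960883, 1115.98810399,  762.63865355]), 'orientation': array([-2.1337445 ,  0.01583874, -3.0465178 ])}
0.1 [-3.13999209e+00 -3.29534637e-04  4.44793005e-01]
```

View pics/top0.png

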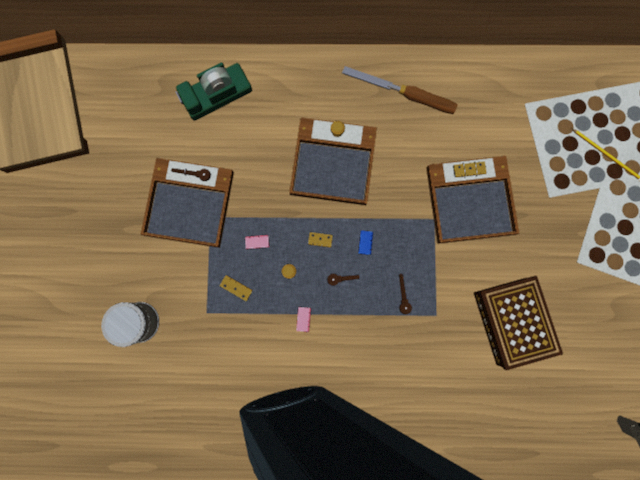

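View pics/side0.png

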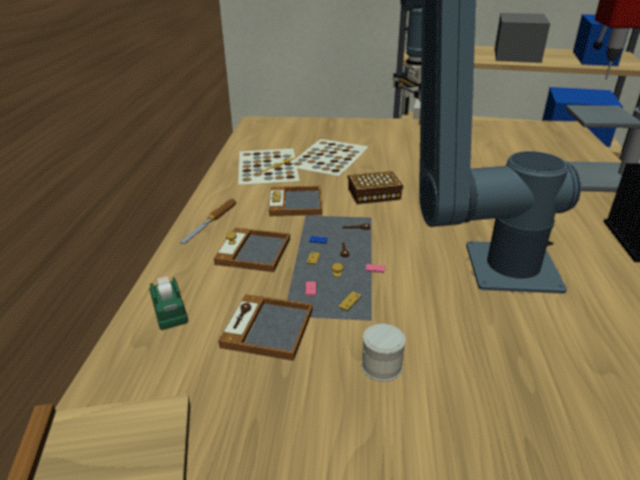

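The top view shows the peg tray at about (186,205), the knob tray at (334,165) and the hinge tray at (472,205). The fittings are hinge_long (236,288), knob (289,271), hinge_short (320,240), peg_short (343,279) and peg_long (404,295). The blue and pink blocks are decoys. I'll enlarge both areas.

Run:
```python
import cv2
im=cv2.imread("pics/top0.png")
def crop(n,x0,y0,x1,y1,s):
    c=cv2.resize(im[y0:y1,x0:x1],None,fx=s,fy=s,interpolation=cv2.INTER_CUBIC)
    c=cv2.convertScaleAbs(c,alpha=1.5)
    for x in range((x0+9)//10*10,x1,10):
        cv2.line(c,((x-x0)*s,0),((x-x0)*s,6),(0,255,255),1)
        if x%20==0: cv2.putText(c,str(x),((x-x0)*s-10,18),0,.4,(0,255,255),1)
    for y in range((y0+9)//10*10,y1,10):
        cv2.line(c,(0,(y-y0)*s),(6,(y-y0)*s),(0,255,255),1); cv2.putText(c,str(y),(8,(y-y0)*s+4),0,.4,(0,255,255),1)
    cv2.imwrite(f"pics/{n}.png",c)
crop("mat",215,225,415,325,4)
crop("trays",135,110,530,255,2)
```

```text
(no output)
```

View pics/mat.png

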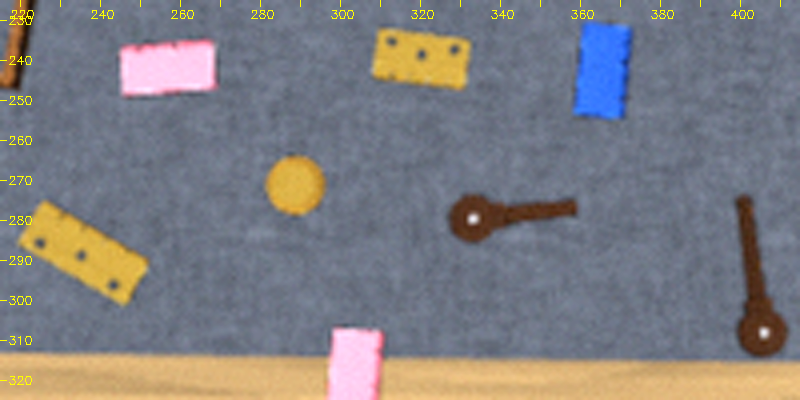

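View pics/trays.png

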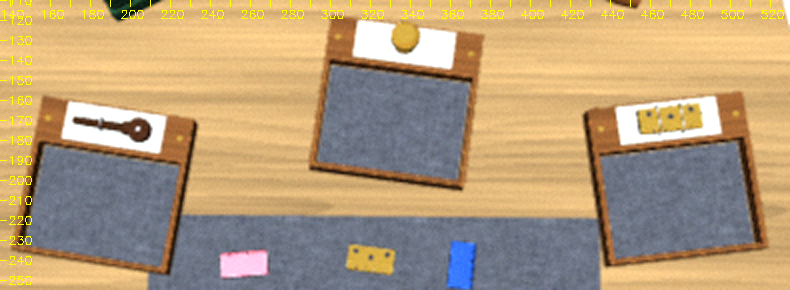

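The crops give hinge corners, knob cap, peg heads and tips, and tray rim corners clearly. Now I'll convert them to world poses.

```bash
cat > h.py <<'E'
import numpy as np, cv2
from bench import robot
from scipy.spatial.transform import Rotation as R
def ray(d,uv,z):
    f=240/np.tan(np.radians(d["fovy"]/2)); uv=np.atleast_2d(uv).astype(float)
    v=np.c_[(uv[:,0]-d["cx"])/f,(uv[:,1]-d["cy"])/f,np.ones(len(uv))]
    w=R.from_euler("xyz",d["orientation"]).apply(v); e=d["eye"]
    return (e+w*((z-e[2])/w[:,2])[:,None])[:,:2]
def fit(model,pts):
    m=np.array(model,float);p=np.array(pts);mc,pc=m.mean(0),p.mean(0)
    a=(m-mc);b=(p-pc);th=np.arctan2((a[:,0]*b[:,1]-a[:,1]*b[:,0]).sum(),(a*b).sum())
    c,s=np.cos(th),np.sin(th);Rm=np.array([[c,-s],[s,c]]);t=pc-Rm@mc
    return np.r_[t,th],np.linalg.norm(p-(m@Rm.T+t),axis=1)
E
python3 - <<'E'
from h import *
np.set_printoptions(precision=2,suppress=True)
d=robot.get_image("top")
A=lambda l:np.array(l)/4+[215,225]
B=lambda l:np.array(l)/2+[135,110]
for n,L,c in (("hl",64,[(43,201),(148,264),(125,304),(19,240)]),("hs",48,[(380,28),(470,40),(465,88),(372,75)])):
    print(n,*fit([(-L/2,13),(L/2,13),(L/2,-13),(-L/2,-13)],ray(d,A(c),7)))
print("knob",ray(d,A([(296,184)]),23))
for n,x,c in (("pl",42.5,[(762,332),(744,197)]),("ps",26.5,[(473,218),(577,208)])):
    print(n,*fit([(-27,0),(x,0)],ray(d,A(c),8)))
for n,c in (("tp",[(43,97),(197,122),(168,272),(15,250)]),("tk",[(330,17),(484,36),(462,188),(310,167)]),("th",[(585,112),(742,93),(767,246),(606,265)])):
    print(n,*fit([(103,81),(103,-81),(-61,-81),(-61,81)],ray(d,B(c),22)))
print("tin/box",ray(d,[(129,324)],79),ray(d,[(522,322)],57))
E
```

```text
hl [411.79 172.38  -2.09] [1.38 1.46 1.33 1.44]
hs [514.     0.36  -1.7 ] [0.73 0.65 0.5  0.62]
knob [[447.02  63.26]]
pl [ 402.14 -170.      0.12] [0.42 0.42]
ps [434.45 -53.43  -1.46] [0.05 0.05]
tp [565.74 277.81  -0.14] [1.39 2.82 2.48 1.74]
tk [656.81 -21.81  -0.13] [0.93 0.59 2.17 2.08]
th [ 577.94 -312.76    0.12] [2.44 1.82 2.23 2.19]
tin/box [[341.15 357.71]] [[ 353.32 -384.14]]
```

```bash
cat >> h.py <<'E'
T={"p":(565.7,277.8,-.14),"k":(656.8,-21.8,-.13),"h":(577.9,-312.8,.12)}
UP=105
def go(x,y,yaw,z=UP):
    "above (x,y); of the two equal yaws takes the one with the smaller wrist turn"
    best=None
    for k in (-1,0,1):
        o=[np.pi,0,yaw+k*np.pi]; q=robot.inverse_kinematics([x,y,z],o)
        if q is not None and (best is None or abs(q[5])<best[0]): best=(abs(q[5]),o)
    robot.move_ptp([x,y,z],best[1])
def pick(x,y,yaw,w,z=3):
    robot.move_gripper((w+20)/93); go(x,y,yaw)
    robot.move_linear([x,y,25],speed=200)
    hit=robot.move_linear([x,y,z],speed=50,f_stop=8)
    robot.move_gripper(0); zp=robot.current_tcp_pos()[2]
    robot.move_linear([x,y,UP],speed=150)
    print("picked",hit,"z",zp,"width",robot.current_gripper_width()*93,"want",w,"t",robot.current_t())
    return zp
def place(tray,dx,dy,zp,w,dyaw=0):
    tx,ty,th=T[tray];c,s=np.cos(th),np.sin(th)
    x,y=tx+c*dx-s*dy,ty+s*dx+c*dy
    go(x,y,th+dyaw)
    robot.move_linear([x,y,zp+18],speed=150)
    hit=robot.move_linear([x,y,zp+4],speed=25,f_stop=3)
    print("place",hit,robot.current_tcp_pos()[2]-zp)
    robot.move_gripper((w+11)/93); robot.move_linear([x,y,UP],speed=150)
E
python3 - <<'E'
from h import *
zp=pick(402.1,-170,.12,9.5)
d=robot.get_image("side")
cv2.imwrite("pics/s1.png",cv2.resize(d["img"][100:400,200:500],None,fx=2,fy=2))
E
```

```text
picked False z 3.134206874809097 width 7.987605500500596 want 9.5 t 5.1583
```

View pics/s1.png

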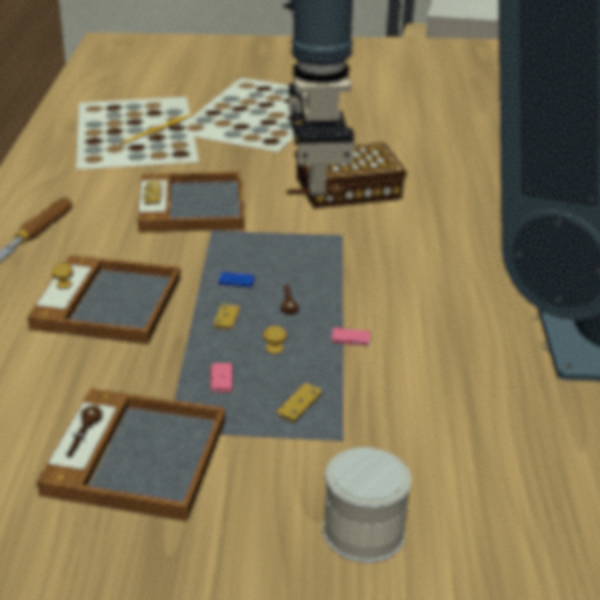

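The side view shows peg_long held level between the fingers (shank at about (295,190)), and the pick is good. Now I'll place it and take peg_short.

Run:
```python
from h import *
place("p",-1,37,3.1,9.5)
zp=pick(434.4,-53.4,-1.46,9.5)
place("p",4,-37,zp,9.5)
zp=pick(514,.4,-1.70,26)
place("h",0,34,zp,26)
d=robot.get_image("top");im=d["img"]
a=im[140:260,130:250];b=im[140:260,420:540]
cv2.imwrite("pics/t2.png",cv2.resize(np.hstack([a,b]),None,fx=3,fy=3))
```

```text
place True 4.864366660765592
picked False z 3.1195250163717247 width 7.994830175504088 want 9.5 t 13.9167
place True 4.681212323082686
picked False z 3.193895237583292 width 24.895166943741806 want 26 t 21.7917
place True 4.988327730924364
```

View pics/t2.png

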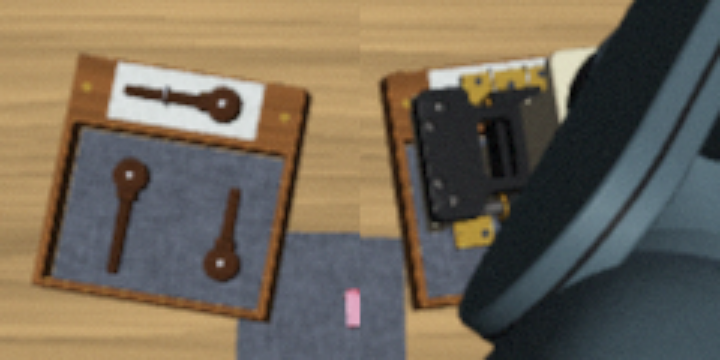

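Both pegs lie flat in the peg tray, and the hinge is in its tray, partly hidden by the arm. Next are hinge_long and the knob.

Run:
```python
from h import *
zp=pick(411.8,172.4,-2.09,26)
place("h",0,-34,zp,26)
zp=pick(447,63.3,0,30)
place("k",-5,0,zp,30)
robot.move_ptp([400,-20,250],[np.pi,0,0]); robot.move_ptp([300,300,300],[np.pi,0,.7])
print(robot.current_t())
im=robot.get_image("top")["img"]
cv2.imwrite("pics/t3.png",cv2.resize(im[100:350,130:530],None,fx=2,fy=2))
im=robot.get_image("side")["img"]
cv2.imwrite("pics/s3.png",cv2.resize(im[170:370,200:400],None,fx=3,fy=3))
```

```text
picked False z 3.1758001760463923 width 25.144837173062225 want 26 t 30.0583
place True 5.015810490920973
picked False z 3.1866408930413814 width 28.088000164534005 want 30 t 39.0583
place True 5.0343173780160235
44.8583
```

View pics/t3.png

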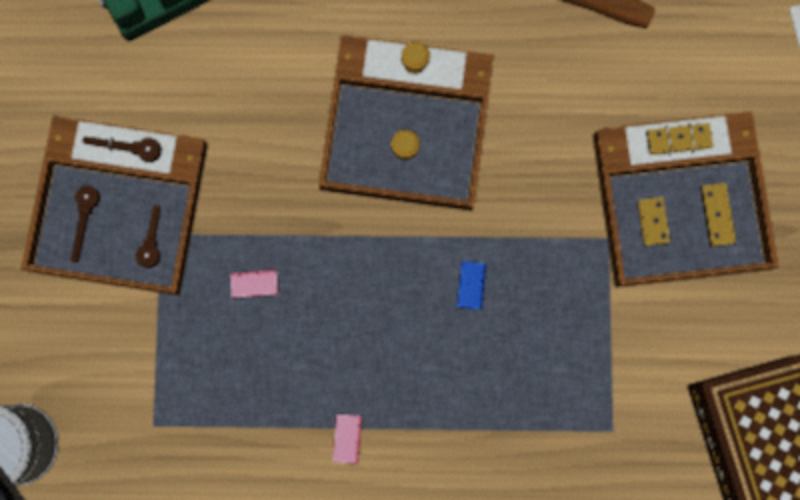

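View pics/s3.png

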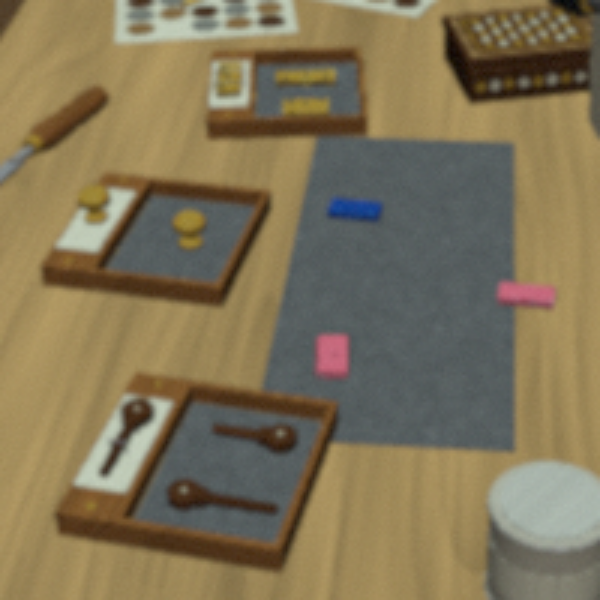

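All five fittings are in the right trays: the pegs and hinges lie flat and the knob stands upright at (188,230) in the side view. The decoys, box and tin are unmoved.

```bash
python3 -c "
from bench import robot
print(robot.hand_in())"
```

```text
the job is handed in; nothing more can be done
None
```

The job is handed in at about 45 s of the 109 s allowed: both pegs and both hinges lie flat in their trays, the knob stands upright in its tray, and the final pictures show the box, tin and look-alikes where they were.

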